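# Draw the valve spool out of the rod bin and lay it in the V-rests

## Robot

A 6-joint arm with a two-finger parallel gripper is mounted at the origin on the work surface. World frame = base frame: x ahead of the robot, y to its left, z up, the work surface at z = 0. Lengths are in mm, angles in rad, forces in N, time in s.
With the tool pointing down it reaches from about 425 to 925 mm from the base axis. Payload 12.5 kg.
Tool frame: the origin (TCP) lies on the centre line of the jaws, within the pads' length; the fingertips stand robot.finger_overhang ahead of it and the grasp point (between the pads) lies 2 mm behind it (robot.finger_overhang is the distance from the TCP to the fingertips, in mm); x points along the fingers, y is the direction in which the jaws open and shut, and the axes are right-handed (so a half turn about x gives the same grasp; the last joint's range is limited). The gripper opens to 85 mm and grips with 20 to 120 N. Pads are 22 mm wide; open, the fingers measure 114 mm over their backs; the gripper's body (76 mm by 85 mm) begins 54 mm behind the grasp point. The pads swing forward as they close: fully open they stand 13 mm farther back than shut.
Start: joints at [1.189, 0.491, 1.559, -0, 1.092, -0.106], TCP at [170.179, 601.4, 248.327] pointing down, gripper open.
Joint ranges: [-3.1, 3.1], [-0.84, 2.19], [0.05, 2.79], [-1.13, 4.28], [0.06, 2.93], [-2.69, 2.69]. Speed limits (rad/s): [2.22, 2.22, 2.79, 3.14, 3.14, 3.14].

## Interface

Orientations are given as a rotation vector (axis times angle).
In Python, from plant import robot gives the robot as it stands. The module is installed in compiled form; this text tells all that it offers.
- The arm moves only by the tool servo_tool, never from a script. Its argument "increments" is a list that holds one entry, the list of rows, each a list of 5 numbers: the shift along the world's x, y, z in m, then the turn about the world's z in rad, then the closure, from 0 (fully open) to 1 (shut). In form: [[[tx, ty, tz, roll, gripper], ...]]. A call has 1 to 10 rows; each row is the pose to reach, as a shift and turn from the pose commanded when the call began; what a row does not reach only later rows make up. A row lasts 1/12 s, in which the tool goes at most 41.7 mm and 7.16 degrees, less where a joint would pass 70% of its speed; a pose out of reach is approached as far as the arm can. A call with a gripper value outside its range is refused whole. The fingers move at their own pace and stop on an object; "grip_force" is the grip in N (left out, the last holds). Time passes only in rows, so rows that repeat a pose let the fingers close. It gives the time, the measured TCP pose, the force and the opening at its end, in the units of the state.
- robot.read_state(): the state, without advancing time (a new reading comes with each control period).
- robot.read_camera(name): name is "scene" or "side" or "wrist"; returns the picture (420x560x3 uint8, blue, green, red); there is no depth.
- robot.get_calibration(name): a dict with "fx", "fy", "cx", "cy" (pixels), "rvec" (rotation vector, rad) and "tvec" (3), from world to camera coordinates, as OpenCV has them; the wrist camera has in their place "hand_eye" (4x4, takes a point from camera to tool coordinates, whose origin is the TCP and whose axes are the tool frame's). Camera axes: x right, y down, z forward; pixel columns grow to the right and rows downward; lengths in mm; the calibration is good to about 2 mm. The wrist camera is an equidistant fisheye: a pixel r from the principal point sees the ray r / f radians off the axis. A picture is of the moment at which its call begins: read the wrist's pose just before it. get_calibration takes no time and is no camera call.
- robot.sign_off(): hands the job in, once; it reports no verdict.
Trained networks look in the newest picture that a camera, given by its name, has taken for a name from the list of things; names that differ only in an ending like _2 or _b are one class to them, and where a whole thing is asked for, a point or a joint stands for the part that bears it (a point fixed in the world has none). Each returns a list of dicts, best first, with "score" (0 to 1); they miss things now and then, are a little off and sometimes report something else, mostly with a low value. They report only what shows in the picture. A call takes as long as a camera call. They do not tell look-alikes from the thing itself.
- robot.recognise(label, camera): "rect" ([centre column, centre row, width, height] in pixels, round what is visible of it).
- robot.outline_of(label, camera): "region" (420x560 bool, what is visible of it) and "rect" ([centre column, centre row, width, height] in pixels, round what is visible of it).
- robot.place_of(label, camera): "pixel" ([column, row] in pixels: a listed point, or the origin of a listed thing).
The state is a dict: "t": time; "qpos": joint angles; "dq": joint speeds; "tau": joint torques, N m; "tcp_pos": TCP position; "tcp_rot": TCP orientation; "force": force on the tool from outside, world axes, zero at the start; "torque": the same for the moment, N m; "opening": finger opening in mm.
Only numpy, scipy, OpenCV 4.12 (cv2) and the standard library are available. Lean on these libraries where they do the work, as an engineer would, in place of code of your own. Each camera call takes 0.05 s, during which the arm holds its last target.

## Task

Two long round parts lie sloping in the covered rod bin, each sticking out through its own slot. Take the valve spool, the one with a flat tang on its end, draw it up and out through its slot along its slope, tilt it level and lower it (do not drop it) into the two V-rests of the cradle, lying level in both and centred over them. Leave the tie rod, the one with the hexagon nut, where it is in the bin.

Things in the scene. Friction and masses are not known exactly. Their poses are not given: they have to be found in the camera images.
- spool_mid (a point): Centre of the valve spool: bright steel rod, 16 mm dia, 240 long, 0.3 kg; shallow grooves on its inner half, flat tang (16 x 8 x 30, dark hole) on its outer end. y axis along it to the tang (y +90 to +120). Starts in either trough of the bin, y pointing out of the slot, 15 deg up; outer 100 mm free. Grip the plain shaft at about y +70 (50 mm off the wall, axis 73 mm above the table).
- tierod_mid (a point): Centre of the tie rod, to be left alone: bright steel rod, also 16 mm dia and 240 long, with a hexagon nut (24 across flats, 14 long) at its outer end (y +98 to +112). It lies in the bin's other trough at the same slope and depth; y axis along it towards the nut.
- bin: Fixed grey bin, 200 (x) x 155 (y) x 92 mm high, with a fixed clear cover. Origin: centre of its underside, on the table. Its +y wall (outer face y +77.5) has slots at x -45 and +45, 26 wide, open 46 to 88 mm up. Behind each a V-trough rises 15 deg to the slot; a rod in it crosses the wall with its axis 60 mm up. Rods come out freely along their slope; a level pull drags on the trough.
- rest (a point): Where the spool's centre is when it lies level and centred in the fixed cradle, 60 mm above the table; y axis level, along the cradle. Dark base 90 (x) x 130 (y) x 10 mm; two 90 deg V-rests at y -35 and +35, each 14 thick along y, mouth about 56 wide, tips 77 mm up. Fingers have room on the shaft beyond 42 mm from the middle. Either way round will do.
There are look-alikes about, which are no part of the job. What is shaped like the part that bears spool_mid but turquoise is not meant.

How it is judged:
By the outcome, as a careful person would: the job done as asked, in the order asked, and still so for the second after the job is handed in, with the robot touching nothing.
It also fails if it takes over 45 s, if anything falls off the work surface, if the arm or the gripper's body presses on something with over 40 N, if the wrist force passes 120 N, or if a joint passes its speed limit or range.

## Working session

There is one attempt and no reset: what is moved stays moved. The work goes in short steps, Python scripts to look and compute and a tool call to move; the robot and the scene stay as the last step left them, time stands still between calls to the robot, and variables do not carry over. Pictures are saved under pics/ and viewed, and the job is handed in when it is done.

Besides the shell and the picture viewer there is one more tool, called after "Call:" as name(argument=value, ...), one argument or row to a line, values as JSON. servo_tool: Moves the arm, as the interface text tells. Its arguments: {"type":"object","properties":{"increments":{"type":"array","items":{"type":"array","items":{"type":"array","items":{"type":"number"}}}},"grip_force":{"type":"number"}},"required":["increments"]}

```bash
mkdir -p pics
python3 - <<'E'
from plant import robot
import cv2
for n in ["scene","side","wrist"]:
    im=robot.read_camera(n); cv2.imwrite(f"pics/{n}0.png",im)
    print(n,robot.get_calibration(n))
s=robot.read_state(); print(s, robot.finger_overhang)
E
```

```text
scene {'fx': 489.1240338264563, 'fy': 489.1240338264563, 'cx': 291.9828100549774, 'cy': 216.58554602155058, 'rvec': array([ 2.10643229,  1.17938376, -0.48719811]), 'tvec': array([-249.8366717 , -234.52477008, 1398.38177508])}
side {'fx': 381.6051822526609, 'fy': 381.6051822526609, 'cx': 286.7881963015935, 'cy': 206.56118010853442, 'rvec': array([ 2.2447995 , -0.63297924,  0.30557631]), 'tvec': array([-382.93536763,  237.02871754,  809.84868928])}
wrist {'fx': 325.19226210127806, 'fy': 325.19226210127806, 'cx': 280.40067569766074, 'cy': 213.10767775271373, 'hand_eye': array([[ 9.33322259e-04, -2.81416474e-01,  9.59585273e-01,
        -1.24957200e+02],
       [ 9.99999541e-01,  4.68881014e-04, -8.35122225e-04,
        -3.39549832e-01],
       [-2.14914163e-04,  9.59585613e-01,  2.81416783e-01,
        -7.18038713e+01],
       [ 0.00000000e+00,  0.00000000e+00,  0.00000000e+00,
         1.00000000e+00]])}
{'t': 0.15, 'qpos': array([ 1.18943416e+00,  4.91398600e-01,  1.55930110e+00,  1.12031140e-06,
        1.09168399e+00, -1.05637835e-01]), 'dq': array([ 0.00036972, -0.0033737 , -0.00103615, -0.00015253,  0.00040457,
        0.00065413]), 'tau': array([ 1.52888468e-03, -6.18711877e+01, -2.61691046e+01, -1.07605397e-04,
        3.22488704e-03, -1.24107044e-05]), 'tcp_pos': array([170.09990912, 601.25970078, 247.87883035]), 'tcp_rot': array([ 0.2158312 ,  1.5601308 , -0.21703989]), 'force': array([ 1.20100848, -0.62443789,  0.39666697]), 'torque': array([-0.01294923, -0.01737226,  0.02949432]), 'opening': 85.10909854031566} 17.0
```

View pics/scene0.png

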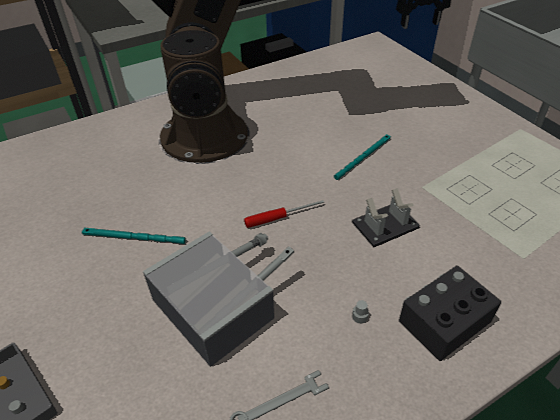

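View pics/side0.png

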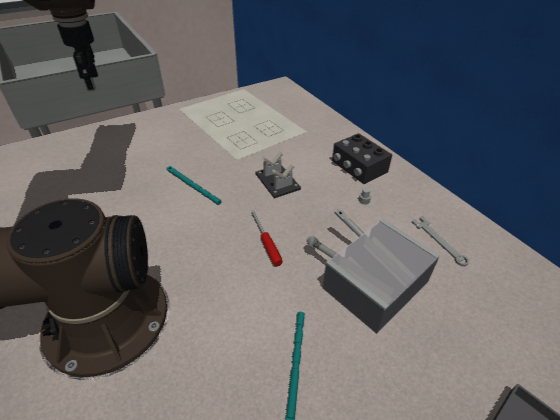

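View pics/wrist0.png

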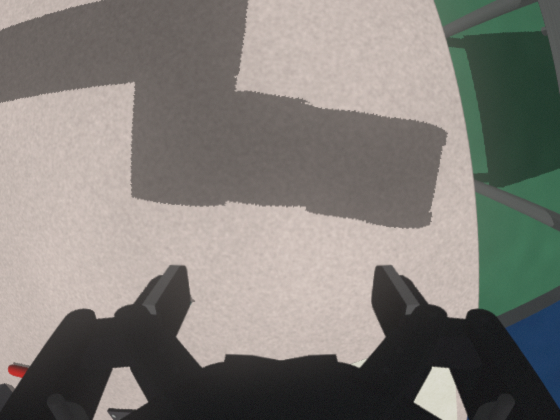

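The scene camera shows the bin at about (210,295). The nut rod sticks out at (262,240) and the tang rod at (290,250). The cradle is at (388,220). The turquoise look-alikes are at (135,236) and (362,157). Next: crops to confirm the tang rod, and a first triangulation.

```bash
cat > h.py <<'E'
from plant import robot
import numpy as np, cv2
def cam(n):
    c=robot.get_calibration(n); R=cv2.Rodrigues(c["rvec"])[0]; t=c["tvec"]
    K=np.array([[c["fx"],0,c["cx"]],[0,c["fy"],c["cy"]],[0,0,1]]); return K,R,t
def ray(n,p):
    K,R,t=cam(n); d=R.T@np.linalg.inv(K)@np.array([p[0],p[1],1.]); return -R.T@t,d/np.linalg.norm(d)
def wray(p,s):
    c=robot.get_calibration("wrist"); H=c["hand_eye"]
    v=np.array([(p[0]-c["cx"])/c["fx"],(p[1]-c["cy"])/c["fy"]]); th=np.linalg.norm(v)
    d=np.array([*(v/th*np.sin(th)),np.cos(th)]) if th>0 else np.array([0,0,1.])
    R=cv2.Rodrigues(np.array(s["tcp_rot"]))[0]
    return R@H[:3,3]+s["tcp_pos"],R@H[:3,:3]@d
def wproj(P,s):
    c=robot.get_calibration("wrist"); H=c["hand_eye"];R=cv2.Rodrigues(np.array(s["tcp_rot"]))[0]
    q=H[:3,:3].T@(R.T@(np.array(P)-s["tcp_pos"])-H[:3,3]); r=np.hypot(q[0],q[1]); th=np.arctan2(r,q[2])
    return np.array([c["cx"]+c["fx"]*th*q[0]/r,c["cy"]+c["fx"]*th*q[1]/r])
def tri(rays):
    A=np.zeros((3,3));b=np.zeros(3)
    for o,d in rays: M=np.eye(3)-np.outer(d,d);A+=M;b+=M@o
    X=np.linalg.solve(A,b); return X,[np.linalg.norm((np.eye(3)-np.outer(d,d))@(X-o)) for o,d in rays]
def atz(r,z): o,d=r; return o+d*(z-o[2])/d[2]
def proj(n,P):
    K,R,t=cam(n); q=K@(R@np.array(P)+t); return q[:2]/q[2]
E
python3 - <<'E'
from h import *
ims={}
for n in ["scene","side"]:
    im=robot.read_camera(n)
    for l in ["spool_mid","tierod_mid","bin","rest"]:
        r=robot.place_of(l,n); print(n,l,[(np.round(x["pixel"],1),round(x["score"],2)) for x in r[:4]])
        ims[n,l]=r
for l in ["spool_mid","tierod_mid","bin","rest"]:
    for a in ims["scene",l][:3]:
        for b in ims["side",l][:3]:
            X,e=tri([ray("scene",a["pixel"]),ray("side",b["pixel"])]); print(l,X.round(1),np.round(e,1))
s=cv2.imread("pics/scene0.png")[180:330,180:430]; cv2.imwrite("pics/sc.png",cv2.resize(s,None,fx=3.2,fy=3.2,interpolation=2))
s=cv2.imread("pics/side0.png")[140:300,230:440]; cv2.imwrite("pics/sd.png",cv2.resize(s,None,fx=3.6,fy=3.6,interpolation=2))
E
```

```text
scene spool_mid [(array([360.3, 156.7]), 0.74), (array([134.4, 237.4]), 0.68)]
scene tierod_mid []
scene bin [(array([209.6, 311.9]), 0.67)]
scene rest []
side spool_mid [(array([190.8, 184.8]), 0.82), (array([297.6, 367.1]), 0.78), (array([372.1, 246.8]), 0.48)]
side tierod_mid []
side bin [(array([375.3, 286. ]), 0.65)]
side rest [(array([281.1, 164. ]), 0.67)]
spool_mid [317.  317.1   6.2] [3.6 3.6]
spool_mid [391.  -56.5  63.3] [267.1 267.1]
spool_mid [570.5 -61.9 192.4] [165.4 165.4]
spool_mid [ 305.3 -199.7  228.7] [185.7 185.7]
spool_mid [ 287.3 -302.4    5.6] [0.2 0.2]
spool_mid [ 469.5 -293.8  205.1] [31.7 31.7]
bin [ 550.6 -235.9   -5.3] [3.5 3.5]
```

View pics/sc.png

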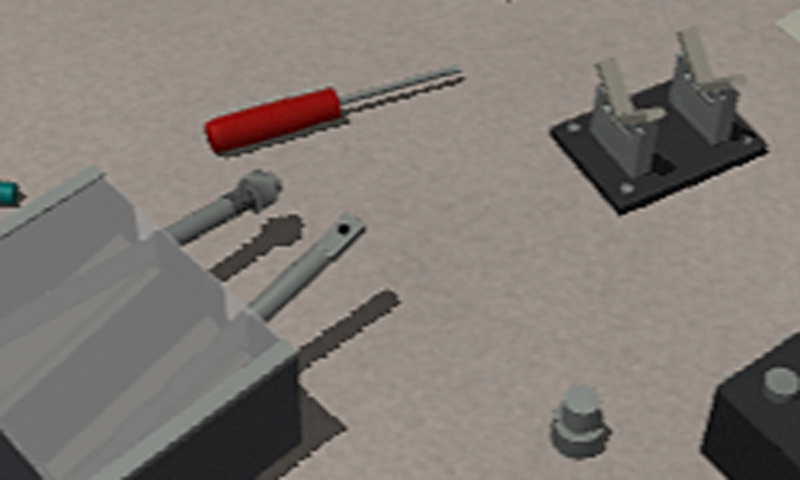

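View pics/sd.png

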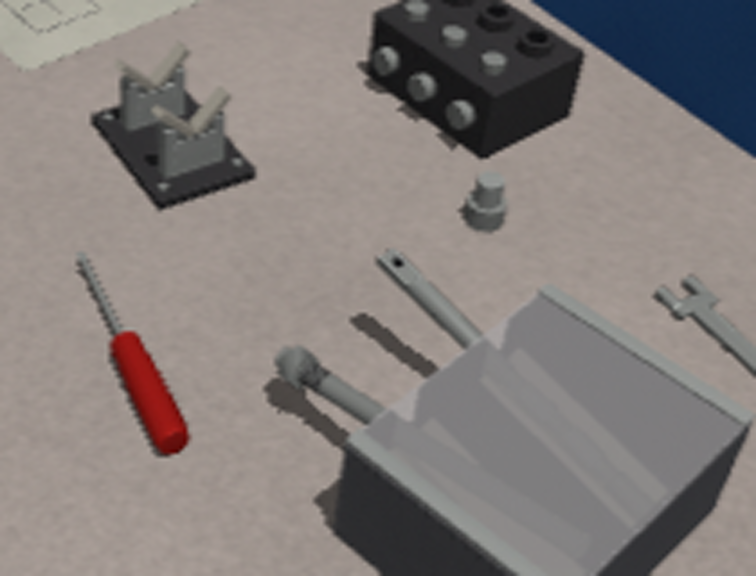

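Crops: the tang with its dark hole is at scene (287,252) and side (341,213), so that rod is the spool. The rod at scene (262,240), side (311,241), has the hexagon nut and stays. Triangulating now.

Run:
```python
from h import *
S=lambda x,y:(180+x/3.2,180+y/3.2); D=lambda x,y:(230+x/3.6,140+y/3.6)
print("hole",tri([ray("scene",S(343,229)),ray("side",D(398,262))]))
print("nut",tri([ray("scene",S(260,190)),ray("side",D(297,364))]))
for n,f,pts in [("scene",S,[(550,130),(620,213),(767,150),(690,85)]),("side",D,[(93,120),(162,208),(255,173)])]:
    for p in pts: print(n,atz(ray(n,f(*p)),10).round(1))
# bin rims z=92
for n,f,pts in [("scene",S,[(100,170),(298,350)]),("side",D,[(350,435),(545,290),(750,420)])]:
    for p in pts: print("rim",n,atz(ray(n,f(*p)),92).round(1))
```

```text
hole (array([565.19859147, -64.58572729,  86.87202457]), [np.float64(0.023519992226293238), np.float64(0.023519992226278964)])
nut (array([476.00131687, -76.4148834 ,  45.59708747]), [np.float64(0.2731831564377098), np.float64(0.2731831564377602)])
scene [505.6 147.   10. ]
scene [596.  140.4  10. ]
scene [603.6 268.2  10. ]
scene [522.4 264.8  10. ]
side [507.5 269.5  10. ]
side [500.  141.3  10. ]
side [587.7 139.8  10. ]
rim scene [ 445.1 -173.7   92. ]
rim scene [ 634.  -136.3   92. ]
rim side [ 443.7 -173.1   92. ]
rim side [ 629.  -140.4   92. ]
rim side [ 659.4 -289.3   92. ]
```

Run:
```python
from h import *
s=robot.read_state(); print(cv2.Rodrigues(s["tcp_rot"])[0].round(3))
for P in [(478,-83,82),(476,-76,45)]: print(proj("scene",P),proj("side",P))
```

```text
[[ 0.     0.272  0.962]
 [ 0.     0.962 -0.272]
 [-1.     0.     0.   ]]
[258.09237661 229.5894543 ] [315.7525893  231.99500662]
[261.35131956 239.58582874] [312.31682604 241.07837141]
```

Call:
servo_tool(
  increments=[
    [[0.382,-0.37,0,-1.35,0],[0.382,-0.37,0,-1.35,0],[0.382,-0.37,0,-1.35,0],[0.382,-0.37,0,-1.35,0],[0.382,-0.37,0,-1.35,0],[0.382,-0.37,0,-1.35,0],[0.382,-0.37,0,-1.35,0],[0.382,-0.37,0,-1.35,0],[0.382,-0.37,0,-1.35,0],[0.382,-0.37,0,-1.35,0]],
  ],
)

```text
t: 1.48
tcp_pos: [470.7, 309.8, 248.6]
tcp_rot: [1.181, 1.227, -1.18]
force: [0.3, 0.9, -0.0]
opening: 85.4
```

Call:
servo_tool(
  increments=[
    [[0.081,-0.08,0,-0.1,0],[0.081,-0.08,0,-0.1,0],[0.081,-0.08,0,-0.1,0],[0.081,-0.08,0,-0.1,0]],
  ],
)

```text
t: 1.82
tcp_pos: [554.0, 227.6, 248.1]
tcp_rot: [1.253, 1.179, -1.252]
force: [-0.3, -0.4, -0.2]
opening: 85.3
```

```bash
cat >> h.py <<'E'
def snap(tag):
    s=robot.read_state(); im=robot.read_camera("wrist"); cv2.imwrite(f"pics/{tag}.png",im)
    np.save(f"pics/{tag}.npy",{k:np.array(v) for k,v in s.items()},allow_pickle=True); return s,im
def load(tag): return np.load(f"pics/{tag}.npy",allow_pickle=True).item()
E
python3 - <<'E'
from h import *
s,im=snap("wc1"); print(s["tcp_pos"],cv2.Rodrigues(s["tcp_rot"])[0].round(3))
print(robot.place_of("rest","wrist"),robot.outline_of("rest","wrist")[:0])
c=im[60:420,60:500]; cv2.imwrite("pics/wc1c.png",cv2.resize(c,None,fx=1.6,fy=1.6,interpolation=2))
E
```

```text
[553.99373802 227.63245925 248.05591538] [[ 0.001  0.998 -0.059]
 [-0.001 -0.059 -0.998]
 [-1.     0.001  0.   ]]
[{'pixel': [276.8, 208.8], 'score': 0.72}] []
```

View pics/wc1.png

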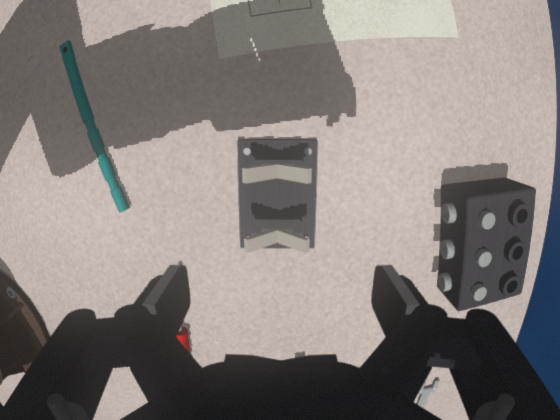

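Wrist view: the cradle base spans (238,139) to (316,248), with the V-rests at rows about 172 and 240. Enlarging to measure.

Run:
```python
import cv2
im=cv2.imread("pics/wc1.png")[125:260,225:330]; cv2.imwrite("pics/wc1c.png",cv2.resize(im,None,fx=5,fy=4.4,interpolation=2))
im=cv2.resize(im,None,fx=4.4,fy=4.4,interpolation=2); cv2.imwrite("pics/wc1c.png",im)
```

```text
(no output)
```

View pics/wc1c.png

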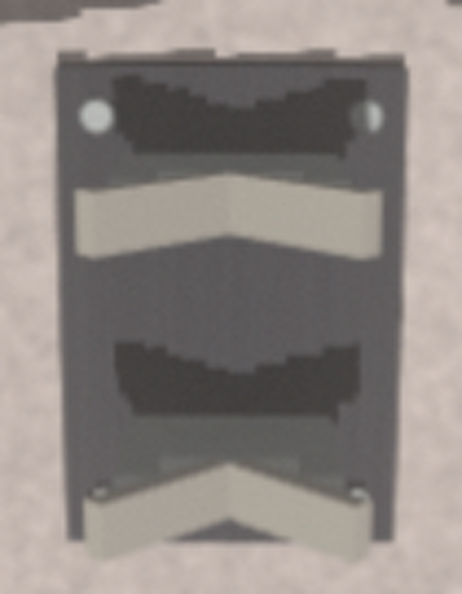

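```bash
cat > m1.py <<'E'
from h import *
s=load("wc1"); f=lambda x,y:(225+x/4.4,125+y/4.4)
B=[atz(wray(f(*p),s),10) for p in [(57,63),(406,63),(69,540),(393,540)]]
T=[atz(wray(f(*p),s),77) for p in [(77,190),(77,257),(381,190),(381,258),(87,498),(87,560),(372,497),(372,560)]]
A=[atz(wray(f(*p),s),48.7) for p in [(230,175),(230,235),(230,463),(230,520)]]
for n,L in [("base",B),("tips",T),("apex",A)]: print(n); print(np.round(L,1)); print("mean",np.mean(L,0).round(1))
E
python3 m1.py
```

```text
base
[[509.6 280.4  10. ]
 [597.8 275.1  10. ]
 [501.1 151.2  10. ]
 [590.2 145.9  10. ]]
mean [549.7 213.2  10. ]
tips
[[520.6 256.9  77. ]
 [519.4 242.6  77. ]
 [584.1 253.1  77. ]
 [583.5 238.5  77. ]
 [516.6 188.3  77. ]
 [515.2 173.4  77. ]
 [579.8 184.8  77. ]
 [579.3 169.6  77. ]]
mean [549.8 213.4  77. ]
apex
[[552.3 254.1  48.7]
 [551.4 240.1  48.7]
 [548.  184.8  48.7]
 [547.1 170.1  48.7]]
mean [549.7 212.3  48.7]
```

Run:
```python
from h import *
s,im=snap("wc2"); print(s["tcp_pos"],s["dq"].round(3))
o=load("wc1"); print(o["dq"].round(3))
d=cv2.phaseCorrelate(cv2.imread("pics/wc1.png",0)[100:260,100:420].astype(float),im[100:260,100:420].mean(2).astype(float)); print(d)
# project wrist-derived base corners into fixed cams
for n in ["scene","side"]:
  c=cv2.imread(f"pics/{n}0.png"); 
  for P in [(509.6,280.4,10),(597.8,275.1,10),(501.1,151.2,10),(590.2,145.9,10)]:
    p=proj(n,P); print(n,p.round(1)); cv2.circle(c,(int(p[0]*8),int(p[1]*8)),8,(0,0,255),-1,shift=3)
  q=proj(n,(550,213,40)).astype(int); c=c[q[1]-50:q[1]+50,q[0]-60:q[0]+60]; cv2.imwrite(f"pics/chk_{n}.png",cv2.resize(c,None,fx=5,fy=5))
a=cv2.imread("pics/chk_scene.png");b=cv2.imread("pics/chk_side.png"); cv2.imwrite("pics/chk.png",cv2.resize(np.hstack([a,b]),None,fx=.66,fy=.66))
```

```text
[550.206048   231.48029889 248.15639607] [ 0.028 -0.009  0.008  0.001  0.     0.   ]
[ 0.076 -0.024  0.051  0.02  -0.005  0.075]
((3.6655086774971437, 3.2791443283878863), 0.5383793297472144)
scene [397.2 201.1]
scene [420.2 224.2]
scene [352.2 218.8]
scene [374.1 243.9]
side [254.7 171.3]
side [280.  163.6]
side [273.6 195.7]
side [300.4 186.7]
```

View pics/chk.png

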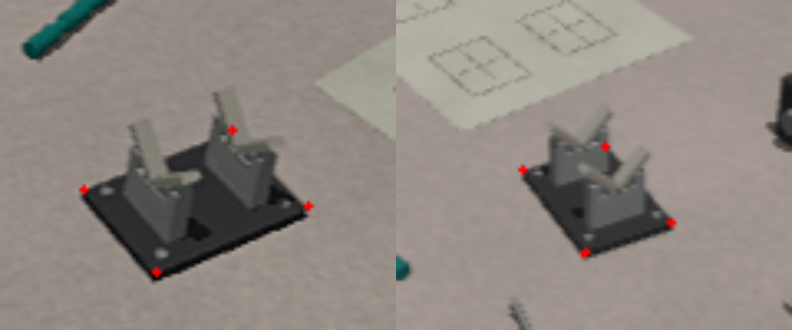

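Call:
servo_tool(
  increments=[
    [[0.017,-0.306,0,0.244,0],[0.017,-0.306,0,0.244,0],[0.017,-0.306,0,0.244,0],[0.017,-0.306,0,0.244,0],[0.017,-0.306,0,0.244,0],[0.017,-0.306,0,0.244,0],[0.017,-0.306,0,0.244,0],[0.017,-0.306,0,0.244,0],[0.017,-0.306,0,0.244,0],[0.017,-0.306,0,0.244,0]],
  ],
)

```text
t: 2.85
tcp_pos: [567.2, -74.2, 248.4]
tcp_rot: [1.069, 1.293, -1.069]
force: [-0.6, -0.4, 0.5]
opening: 85.5
```

Run:
```python
from h import *
s,im=snap("wb1"); print(s["tcp_pos"],s["dq"].round(3),cv2.Rodrigues(s["tcp_rot"])[0].round(3))
for l in ["spool_mid","tierod_mid","bin"]:
    r=robot.place_of(l,"wrist"); print(l,[(np.round(x["pixel"],1),round(x["score"],2)) for x in r[:4]])
```

```text
[567.21794398 -74.19901369 248.41665788] [ 0.035 -0.004  0.006  0.003  0.001  0.007] [[ 0.     0.982  0.187]
 [ 0.     0.187 -0.982]
 [-1.     0.    -0.   ]]
spool_mid [(array([280.8, 274. ]), 0.82), (array([ 73.2, 294.7]), 0.82)]
tierod_mid [(array([196.7, 270.1]), 0.64)]
bin [(array([247.4, 293.7]), 0.81)]
```

View pics/wb1.png

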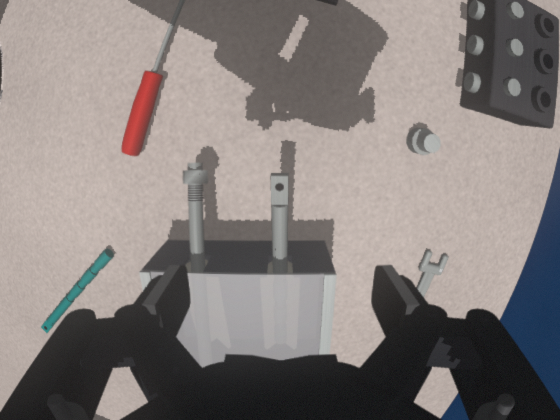

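Run:
```python
import cv2
im=cv2.imread("pics/wb1.png")[150:285,130:350]; cv2.imwrite("pics/wb1c.png",cv2.resize(im,None,fx=3.6,fy=3.6,interpolation=2))
```

```text
(no output)
```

View pics/wb1c.png

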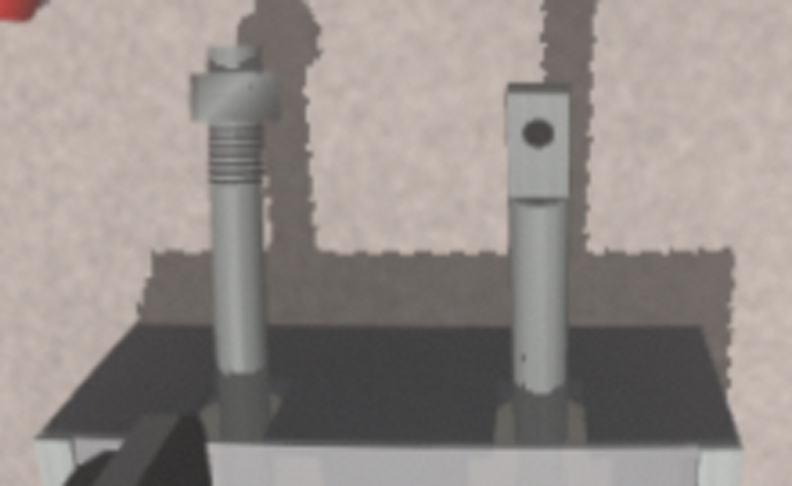

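```bash
cat > m2.py <<'E'
from h import *
s=load("wb1"); f=lambda x,y:(130+x/3.6,150+y/3.6)
L=atz(wray(f(38,438),s),92);R=atz(wray(f(740,446),s),92)
ex=(R-L)/np.linalg.norm(R-L); ey=np.array([-ex[1],ex[0],0]); M=(L+R)/2
print("rim",L.round(1),R.round(1),np.linalg.norm(R-L),"yaw",np.degrees(np.arctan2(ex[1],ex[0])))
def axis(y): return M+45*ex+ey*np.cos(np.radians(15))*(y-20.0)+np.array([0,0,60-92+(y-20)*np.sin(np.radians(15))])
for y in (20,70,90,105,120): print(y,axis(y).round(1), "crop",((wproj(axis(y),s)-[130,150])*3.6).round(0))
h=tri([ray("scene",(287.2,251.6)),ray("side",(340.6,212.8)),wray(f(538,132),s)]);print("hole",h)
print("hole sc+wr",tri([ray("scene",(287.2,251.6)),wray(f(538,132),s)]),tri([ray("side",(340.6,212.8)),wray(f(538,132),s)]))
for p,z in [((539,87),85),((538,132),86),((538,200),82)]: print(p,atz(wray(f(*p),s),z).round(1))
E
python3 m2.py
```

```text
rim [ 438.8 -174.5   92. ] [ 633.4 -136.1   92. ] 198.28259821193473 yaw 11.160007212411527
20 [ 580.3 -146.6   60. ] crop [541. 399.]
70 [570.9 -99.2  72.9] crop [539. 257.]
90 [567.2 -80.3  78.1] crop [539. 192.]
105 [564.4 -66.1  82. ] crop [538. 141.]
120 [561.6 -51.8  85.9] crop [538.  87.]
hole (array([564.63325246, -63.84977502,  86.06923303]), [np.float64(0.3575967308423185), np.float64(1.1406506364420477), np.float64(1.2745964064839104)])
hole sc+wr (array([563.64354077, -63.42050183,  84.49106708]), [np.float64(0.17513881759161248), np.float64(0.17513881759160563)]) (array([564.65120099, -63.6615463 ,  86.21203551]), [np.float64(1.192648939433875), np.float64(1.1926489394337993)])
(539, 87) [561.8 -51.9  85. ]
(538, 132) [563.7 -63.   86. ]
(538, 200) [567.2 -81.4  82. ]
```

The wall-plus-slope model agrees with the seen tang to about 1 mm: end at crop (539,87), hole at (538,132). Grip point is (570.9,-99.2,72.9), so the TCP goes to z 71. Descending.

Call:
servo_tool(
  increments=[
    [[0.0035,-0.025,-0.04,0.006,0],[0.0035,-0.025,-0.08,0.006,0],[0.0035,-0.025,-0.11,0.006,0],[0.0035,-0.025,-0.13,0.006,0],[0.0035,-0.025,-0.13,0.006,0],[0.0035,-0.025,-0.13,0.006,0]],
  ],
)

```text
t: 3.55
tcp_pos: [571.0, -98.5, 118.2]
tcp_rot: [1.063, 1.297, -1.064]
force: [0.2, -0.6, -0.2]
opening: 85.2
```

Run:
```python
from h import *
s,im=snap("wb2"); print(s["tcp_pos"],s["dq"].round(3),s["force"],cv2.Rodrigues(s["tcp_rot"])[0].round(3)[:,1])
print("rod70 at",wproj((570.9,-99.2,72.9),s))
```

```text
[570.98548025 -98.51463807 118.1517341 ] [-0.005 -0.041 -0.028  0.001  0.011 -0.001] [ 0.21558615 -0.6325562  -0.21673574] [ 0.981  0.195 -0.001]
rod70 at [280.89673788 250.27963131]
```

View pics/wb2.png

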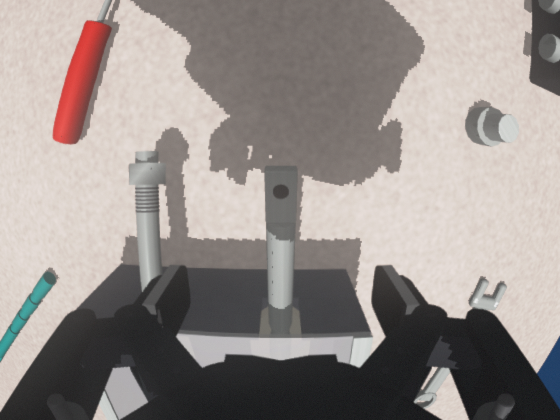

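Call:
servo_tool(
  increments=[
    [[0,-0.0005,-0.025,0,0],[0,-0.0005,-0.047,0,0],[0,-0.0005,-0.047,0,0.2],[0,-0.0005,-0.047,0,1],[0,-0.0005,-0.047,0,1],[0,-0.0005,-0.047,0,1],[0,-0.0005,-0.047,0,1],[0,-0.0005,-0.047,0,1],[0,-0.0005,-0.047,0,1],[0,-0.0005,-0.047,0,1]],
  ],
  grip_force=70,
)

```text
t: 4.43
tcp_pos: [571.2, -99.9, 71.9]
tcp_rot: [1.065, 1.294, -1.064]
force: [0.9, 1.6, 4.5]
opening: 14.1
```

Run:
```python
from h import *
s,im=snap("wb3"); print(s["tcp_pos"],s["opening"],s["force"],s["torque"],cv2.Rodrigues(s["tcp_rot"])[0].round(3)[:,1])
```

```text
[571.16236511 -99.92821034  71.88006108] 14.068734979469875 [0.88338197 1.64076125 4.53565773] [ 0.19445319  0.03094457 -0.00374597] [0.981 0.194 0.001]
```

View pics/wb3.png

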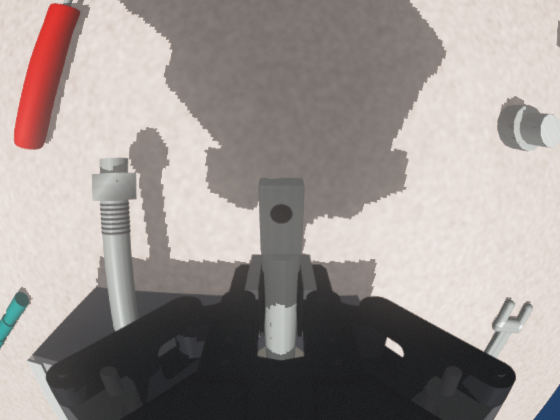

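Call:
servo_tool(
  increments=[
    [[-0.0009,0.0047,0.0013,0,1],[-0.0019,0.0095,0.0026,0,1],[-0.0037,0.019,0.0052,0,1],[-0.0056,0.0284,0.0078,0,1],[-0.0056,0.0284,0.0078,0,1]],
  ],
)

```text
t: 4.9
tcp_pos: [565.1, -70.3, 79.5]
tcp_rot: [1.064, 1.295, -1.064]
force: [-0.1, 3.4, 2.4]
opening: 13.7
```

Run:
```python
from h import *
s,im=snap("wb4"); print(s["tcp_pos"],s["opening"],s["force"],s["torque"])
```

```text
[565.13219033 -70.33009851  79.49423263] 13.748275389134703 [-0.1267134   3.44289974  2.44451337] [0.24005828 0.00965516 0.03458601]
```

View pics/wb4.png

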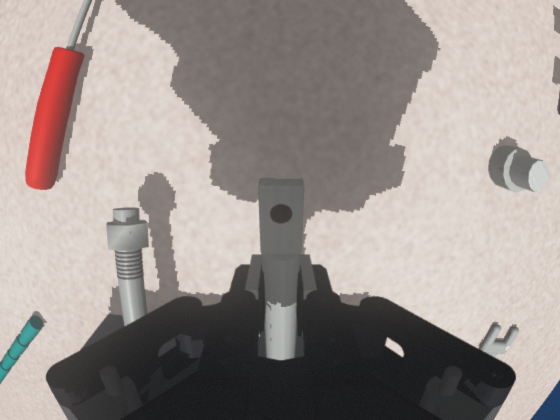

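Call:
servo_tool(
  increments=[
    [[-0.0028,0.0142,0.0039,0,1],[-0.0056,0.0284,0.0078,0,1],[-0.0084,0.0426,0.0116,0,1],[-0.0112,0.0568,0.0155,0,1],[-0.014,0.0711,0.0194,0,1],[-0.0168,0.0853,0.0233,0,1],[-0.0196,0.0995,0.0272,0,1],[-0.0224,0.1137,0.031,0,1],[-0.0252,0.1279,0.0349,0,1],[-0.0262,0.1327,0.0362,0,1]],
  ],
)

```text
t: 5.78
tcp_pos: [538.1, 63.6, 115.7]
tcp_rot: [1.063, 1.297, -1.063]
force: [0.6, 0.6, -2.2]
opening: 13.8
```

Run:
```python
from h import *
s,im=snap("wb5"); print(s["tcp_pos"],s["opening"],s["force"],s["torque"])
for n in ["side","scene"]:
  a=robot.read_camera(n); cv2.imwrite(f"pics/{n}5.png",a)
```

```text
[538.06271237  63.6485687  115.72847014] 13.770922483720062 [ 0.64755814  0.57603819 -2.24191681] [ 0.16658208  0.01162128 -0.02304025]
```

View pics/side5.png

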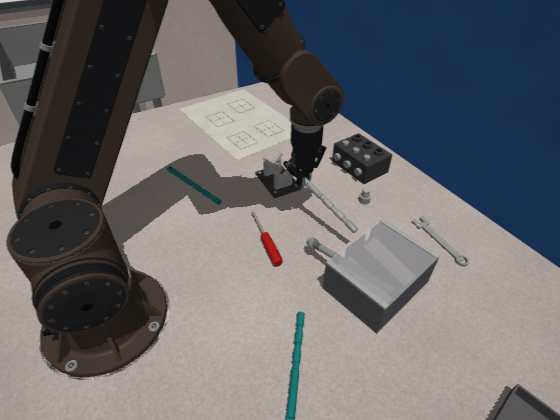

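View pics/wb5.png

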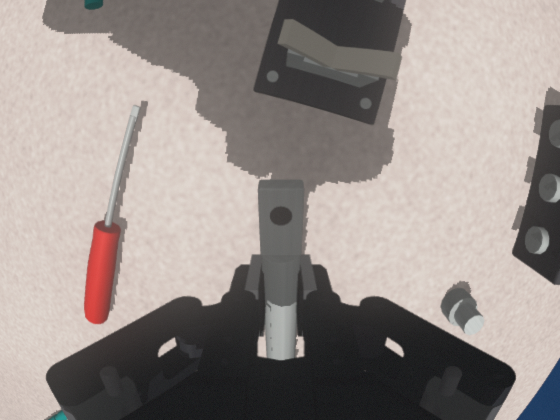

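View pics/scene5.png

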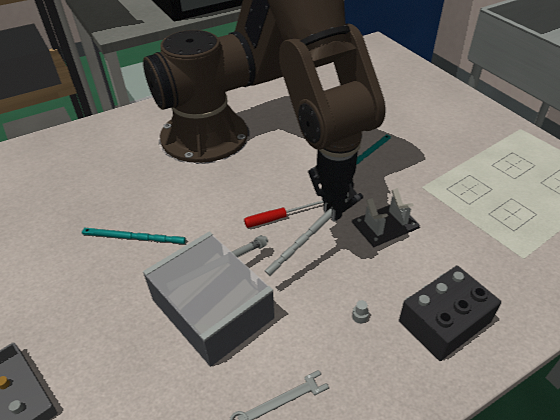

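Run:
```python
from h import *
for tag in ["wb3","wb5"]:
  s=load(tag); R=cv2.Rodrigues(s["tcp_rot"])[0]; G=s["tcp_pos"]-2*R[:,0]; z=-R[:,2]
  for sl in (13,15,17):
    a=np.radians(sl); d=z*np.cos(a)+np.array([0,0,np.sin(a)]); n=np.array([0,0,np.cos(a)])-z*np.sin(a)
    for yg in (68,70,72): print(tag,sl,yg,"end top",wproj(G+d*(120-yg)+4*n,s).round(1),"base",wproj(G+d*(90-yg)+4*n,s).round(1))
im=cv2.imread("pics/wb5.png")[165:300,220:340]; cv2.imwrite("pics/wb5c.png",cv2.resize(im,None,fx=4.4,fy=4.4,interpolation=2))
```

```text
wb3 13 68 end top [281.7 184.6] base [281.5 256.3]
wb3 13 70 end top [281.7 190. ] base [281.5 260.5]
wb3 13 72 end top [281.6 195.3] base [281.5 264.5]
wb3 15 68 end top [281.7 187.4] base [281.5 257.9]
wb3 15 70 end top [281.7 192.7] base [281.5 261.9]
wb3 15 72 end top [281.7 197.9] base [281.5 265.8]
wb3 17 68 end top [281.7 190.3] base [281.5 259.5]
wb3 17 70 end top [281.7 195.6] base [281.5 263.3]
wb3 17 72 end top [281.7 200.8] base [281.5 267.1]
wb5 13 68 end top [281.6 184.6] base [281.5 256.3]
wb5 13 70 end top [281.6 190. ] base [281.5 260.4]
wb5 13 72 end top [281.6 195.3] base [281.4 264.5]
wb5 15 68 end top [281.6 187.3] base [281.5 257.8]
wb5 15 70 end top [281.6 192.6] base [281.5 261.9]
wb5 15 72 end top [281.6 197.9] base [281.4 265.8]
wb5 17 68 end top [281.6 190.3] base [281.5 259.4]
wb5 17 70 end top [281.6 195.6] base [281.5 263.3]
wb5 17 72 end top [281.6 200.7] base [281.4 267.1]
```

View pics/wb5c.png

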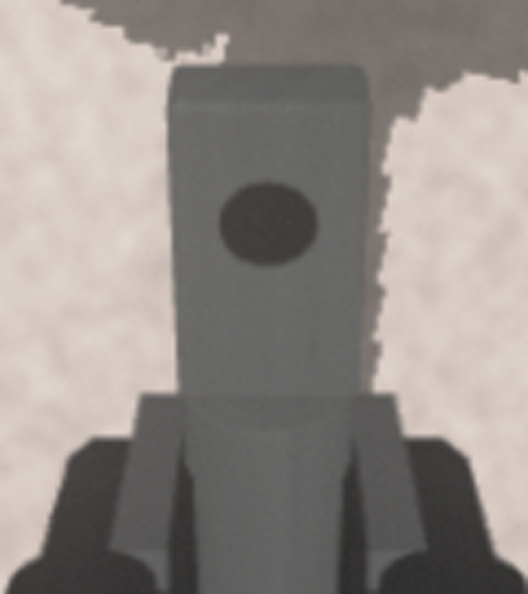

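Call:
servo_tool(
  increments=[
    [[0,0,0.02,0,1],[0,0,0.05,0,1],[0,0,0.075,0,1],[0.002,0.03,0.075,-0.05,1],[0.005,0.06,0.075,-0.11,1],[0.007,0.09,0.075,-0.17,1],[0.01,0.12,0.075,-0.23,1],[0.013,0.15,0.075,-0.25,1],[0.015,0.18,0.075,-0.25,1],[0.016,0.205,0.075,-0.25,1]],
  ],
)

```text
t: 6.77
tcp_pos: [555.4, 267.4, 189.8]
tcp_rot: [1.25, 1.183, -1.25]
force: [0.9, 0.3, -3.3]
opening: 13.5
```

Call:
servo_tool(
  increments=[
    [[0,0.013,0,0,1],[0,0.013,-0.03,0,1],[0,0.013,-0.06,0,1],[0,0.013,-0.085,0,1],[0,0.013,-0.095,0,1],[0,0.013,-0.095,0,1]],
  ],
)

```text
t: 7.27
tcp_pos: [554.5, 278.0, 92.9]
tcp_rot: [1.247, 1.184, -1.254]
force: [-0.4, -0.3, -2.1]
opening: 14.0
```

Run:
```python
from h import *
s,im=snap("wc5"); print(s["tcp_pos"],s["opening"],s["force"],s["torque"],cv2.Rodrigues(s["tcp_rot"])[0].round(3)[:,1])
L=[]
for n,c in [("side",(285,175)),("scene",(390,215))]:
  a=robot.read_camera(n); cv2.imwrite(f"pics/{n}6.png",a); L.append(cv2.resize(a[c[1]-60:c[1]+60,c[0]-80:c[0]+80],None,fx=2.5*2,fy=5,interpolation=2))
cv2.imwrite("pics/p6.png",cv2.resize(np.vstack(L),None,fx=.5,fy=.5)); print(s["t"])
```

```text
[554.45113902 277.98454352  92.92728244] 13.99195832169148 [-0.39241305 -0.25520712 -2.13235414] [0.23766342 0.04631875 0.06460799] [ 0.998 -0.056 -0.004]
7.2667
```

View pics/p6.png

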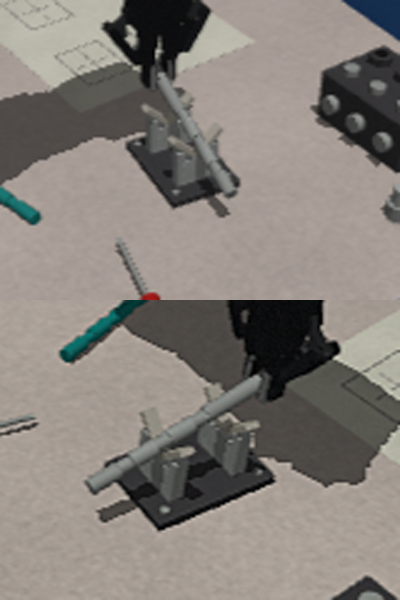

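View pics/wc5.png

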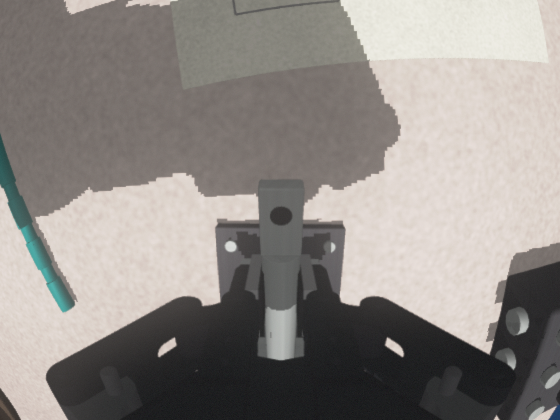

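Call:
servo_tool(
  increments=[
    [[0,0,-0.004,0,1],[0,0,-0.006,0,1],[0,0,-0.006,0,1]],
  ],
)

```text
t: 7.67
tcp_pos: [555.3, 279.1, 89.9]
tcp_rot: [1.25, 1.182, -1.249]
force: [-0.5, -0.5, 1.1]
opening: 13.5
```

Run:
```python
from h import *
s=robot.read_state(); print(s["tcp_pos"],s["force"],s["torque"],s["dq"].round(3))
```

```text
[555.27792177 279.09474768  89.90164863] [-0.51870225 -0.51905394  1.08989032] [-0.14835596  0.09738361 -0.0685022 ] [ 0.001  0.001 -0.001 -0.001  0.009  0.001]
```

Call:
servo_tool(
  increments=[
    [[0,0.001,0,0,1],[0,0.001,-0.001,0,1],[0,0.0015,-0.003,0,1],[0,0.0015,-0.005,0,1],[0,0.0015,-0.007,0,1],[0,0.0015,-0.009,0,1],[0,0.0015,-0.01,0,1],[0,0.0015,-0.01,0,1]],
  ],
  grip_force=25,
)

```text
t: 8.33
tcp_pos: [555.0, 281.0, 79.2]
tcp_rot: [1.25, 1.183, -1.25]
force: [-2.9, 3.6, 5.4]
opening: 13.9
```

```bash
cat >> h.py <<'E'
def look(tag):
    s,im=snap("w"+tag); print(s["t"],s["tcp_pos"].round(1),s["opening"].round(1),s["force"].round(1),s["torque"].round(2),cv2.Rodrigues(s["tcp_rot"])[0].round(3)[:,1])
    L=[]
    for n,c in [("side",(285,175)),("scene",(390,215))]:
        a=robot.read_camera(n); cv2.imwrite(f"pics/{n}{tag}.png",a); L.append(cv2.resize(a[c[1]-60:c[1]+60,c[0]-80:c[0]+80],(400,300),interpolation=2))
    w=cv2.resize(im[120:420,80:480],(400,300)); L.append(w)
    cv2.imwrite(f"pics/p{tag}.png",np.hstack([np.vstack(L[:2]),np.vstack([w,cv2.resize(im,(400,300))])]))
E
python3 -c "
from h import *
look('7')"
```

```text
Traceback (most recent call last):
  File "h.py", line 30, in look
    s,im=snap("w"+tag); print(s["t"],s["tcp_pos"].round(1),s["opening"].round(1),s["force"].round(1),s["torque"].round(2),cv2.Rodrigues(s["tcp_rot"])[0].round(3)[:,1])
                                                           ^^^^^^^^^^^^^^^^^^
AttributeError: 'float' object has no attribute 'round'
```

```bash
sed -i 's/s\["opening"\].round(1)/round(s["opening"],1)/' h.py; python3 -c "
from h import *
look('7')"
```

```text
8.3833 [555.  281.   79.3] 13.9 [-3.1  4.7  4.2] [ 0.08  0.61 -0.37] [ 0.998 -0.055 -0.   ]
```

View pics/p7.png

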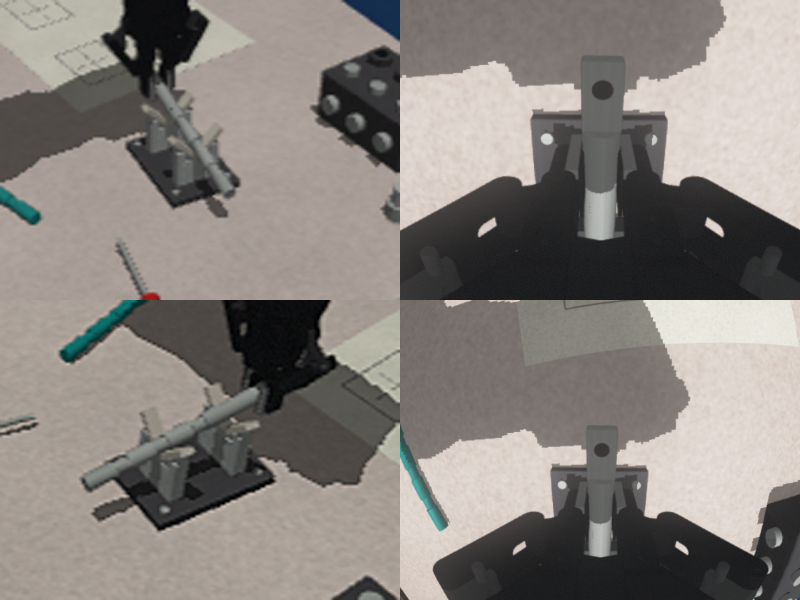

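Call:
servo_tool(
  increments=[
    [[-0.001,0,-0.002,0,1],[-0.001,0,-0.004,0,1],[-0.001,0,-0.006,0,1],[-0.001,0,-0.008,0,1],[-0.001,0,-0.01,0,1],[-0.001,0,-0.012,0,1],[-0.001,0,-0.014,0,1],[-0.001,0,-0.016,0,1],[-0.001,0,-0.016,0,1]],
  ],
)

```text
t: 9.28
tcp_pos: [554.5, 281.3, 63.3]
tcp_rot: [1.251, 1.183, -1.248]
force: [-0.4, 4.7, 5.1]
opening: 13.8
```

```bash
python3 -c "
from h import *
look('8')"
```

```text
9.2833 [554.5 281.3  63.3] 13.8 [-0.4  4.7  5.1] [ 0.34  0.27 -0.25] [ 0.999 -0.055  0.001]
```

View pics/p8.png

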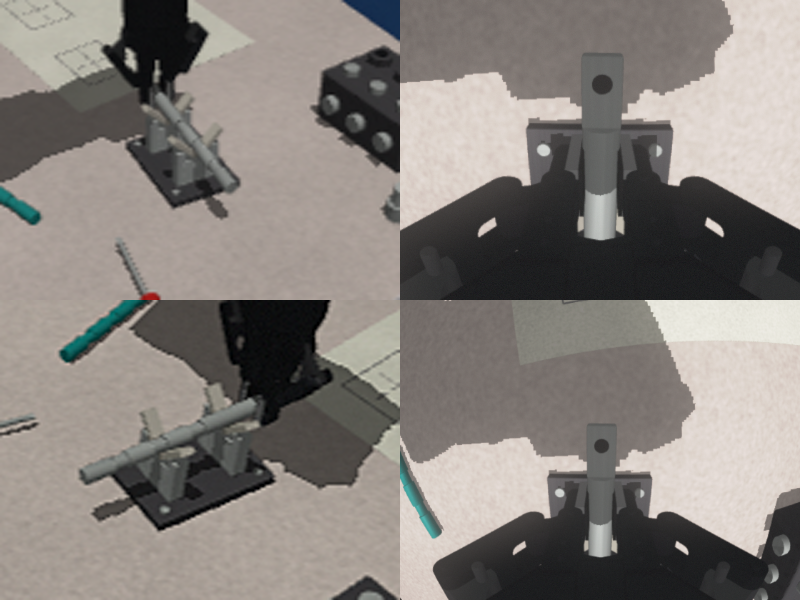

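Call:
servo_tool(
  increments=[
    [[0,0,-0.001,0,1],[0,0,-0.0025,0,1],[0,0,-0.004,0,1],[0,0,-0.005,0,1],[0,0,-0.005,0,1],[0,0,-0.005,0,1]],
  ],
)

```text
t: 9.93
tcp_pos: [554.5, 281.4, 59.6]
tcp_rot: [1.251, 1.182, -1.247]
force: [-6.1, 5.8, 15.2]
opening: 13.3
```

```bash
python3 -c "
from h import *
look('9')
im=cv2.imread('pics/w9.png')[160:300,220:340]; cv2.imwrite('pics/w9c.png',cv2.resize(im,None,fx=4.2,fy=4.2,interpolation=2))
"
```

```text
9.9333 [554.5 281.4  59.6] 13.3 [-6.1  5.8 15.2] [ 0.32  0.88 -0.2 ] [ 0.999 -0.055  0.002]
```

View pics/p9.png

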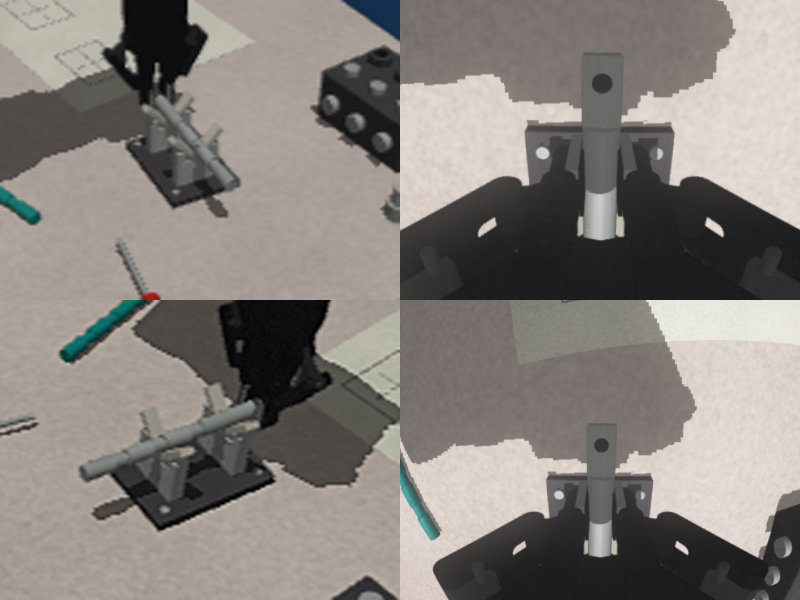

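View pics/w9c.png

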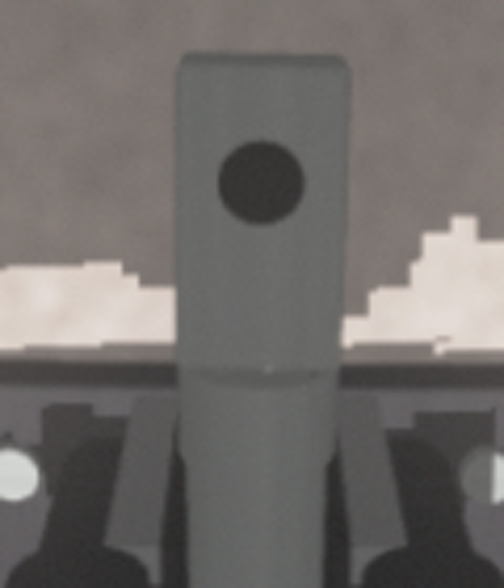

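Run:
```python
from h import *
s=load("w9"); f=lambda x,y:(220+x/4.2,160+y/4.2)
c=np.array([.062,.998,0]); rest=np.array([549.8,213.,0])
for nm,p,z in [("end",(264,68),64),("hole",(261,183),64),("tangbase",(258,372),64),("baseedgeL",(60,386),10),("baseedgeR",(450,386),10)]:
    P=atz(wray(f(*p),s),z); print(nm,P.round(1),"along",((P-rest)@c).round(1),"x off",((P-rest)@[c[1],-c[0],0]).round(1))
```

```text
end [557.8 331.6  64. ] along 118.8 x off 0.6
hole [557.  320.9  64. ] along 108.2 x off 0.5
tangbase [555.7 302.4  64. ] along 89.5 x off 0.3
baseedgeL [527.  279.2  10. ] along 64.6 x off -26.9
baseedgeR [581.4 276.2  10. ] along 65.0 x off 27.6
```

Call:
servo_tool(
  increments=[
    [[-0.001,0.0005,-0.001,0,1],[-0.0012,0.0005,-0.001,0,1],[-0.0012,0.0005,-0.001,0,1]],
  ],
  grip_force=20,
)

```text
t: 10.33
tcp_pos: [554.1, 281.6, 59.1]
tcp_rot: [1.252, 1.181, -1.246]
force: [-2.5, 0.4, 18.8]
opening: 13.7
```

Run:
```python
from h import *
s=robot.read_state(); print(s["tcp_pos"],s["force"],s["torque"],s["opening"])
```

```text
[554.10766457 281.56162903  59.12332868] [-2.51886664  0.44375351 18.77003782] [-0.41586638  0.38125287 -0.06372959] 13.698304546551782
```

Call:
servo_tool(
  increments=[
    [[0,0,0,0,0.8],[0,0,0,0,0.75],[0,0,0,0,0.7],[0,0,0,0,0.6],[0,0,0,0,0.5],[0,0,0,0,0.4],[0,0,0,0,0.4]],
  ],
)

```text
t: 10.92
tcp_pos: [552.9, 281.1, 57.2]
tcp_rot: [1.249, 1.183, -1.25]
force: [0.2, 0.8, 0.3]
opening: 51.5
```

```bash
python3 -c "
from h import *
look('10')
"
```

```text
10.9167 [552.9 281.1  57.2] 51.5 [0.2 0.8 0.3] [-0.03  0.01  0.01] [ 0.998 -0.055 -0.   ]
```

View pics/p10.png

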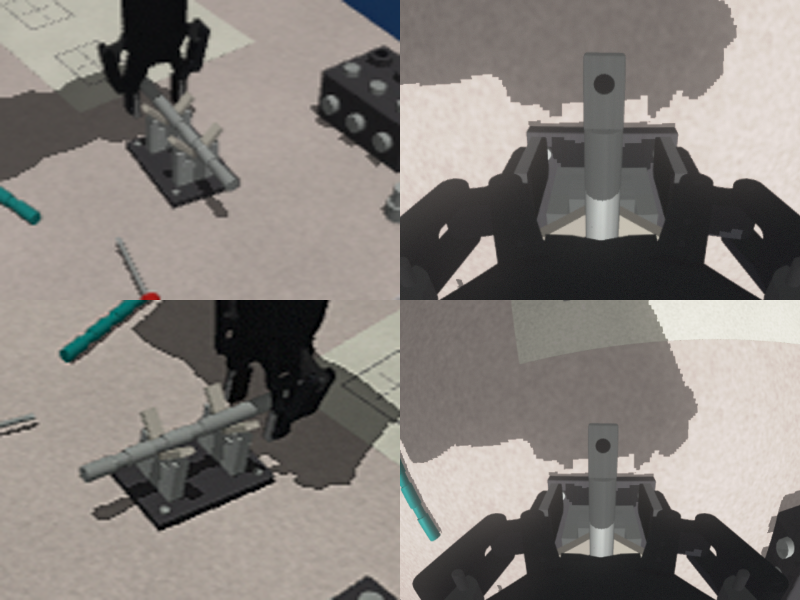

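The spool lies in both Vs and the fingers are clear of it. Backing straight up, and then opening fully.

Call:
servo_tool(
  increments=[
    [[0,0,0.02,0,0.4],[0,0,0.05,0,0.4],[0,0,0.085,0,0.3],[0,0,0.125,0,0.2],[0,0,0.16,0,0],[0,-0.025,0.19,0,0],[0,-0.05,0.19,0,0],[0,-0.05,0.19,0,0],[0,-0.05,0.19,0,0]],
  ],
)

```text
t: 11.82
tcp_pos: [553.0, 230.3, 247.7]
tcp_rot: [1.251, 1.182, -1.25]
force: [0.8, 0.2, -0.4]
opening: 85.5
```

```bash
python3 -c "
from h import *
look('11')
im=cv2.imread('pics/w11.png')[110:290,200:360]; cv2.imwrite('pics/w11c.png',cv2.resize(im,None,fx=3.3,fy=3.3,interpolation=2))
"
```

```text
11.8167 [553.  230.3 247.7] 85.5 [ 0.8  0.2 -0.4] [0.01 0.01 0.01] [ 0.998 -0.057  0.001]
```

View pics/p11.png

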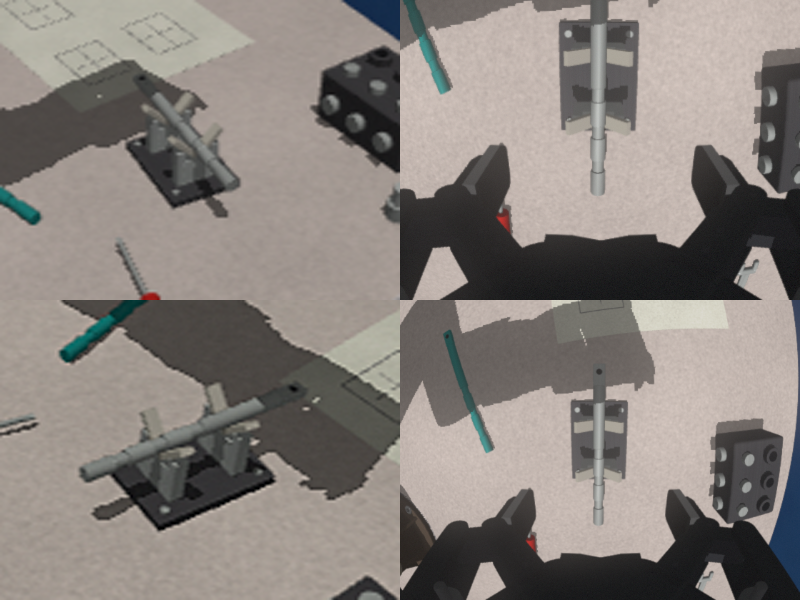

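View pics/w11c.png

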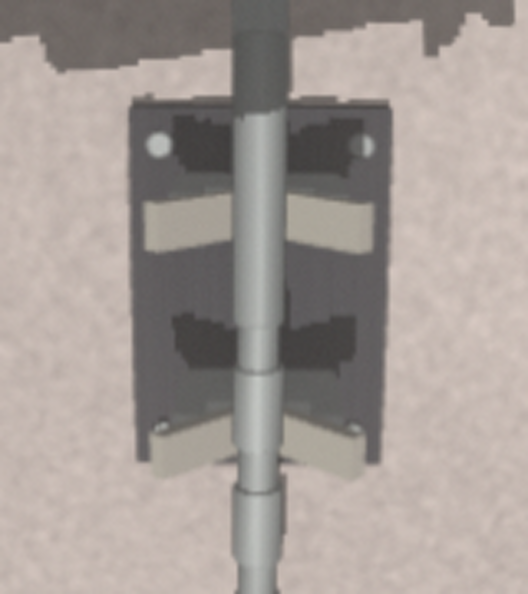

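Run:
```python
from h import *
im=cv2.imread('pics/w11.png'); a=im[75:145,240:320];b=im[255:325,240:320]
cv2.imwrite("pics/w11e.png",np.hstack([cv2.resize(a,None,fx=5,fy=5,interpolation=2),cv2.resize(b,None,fx=5,fy=5,interpolation=2)]))
```

```text
(no output)
```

View pics/w11e.png

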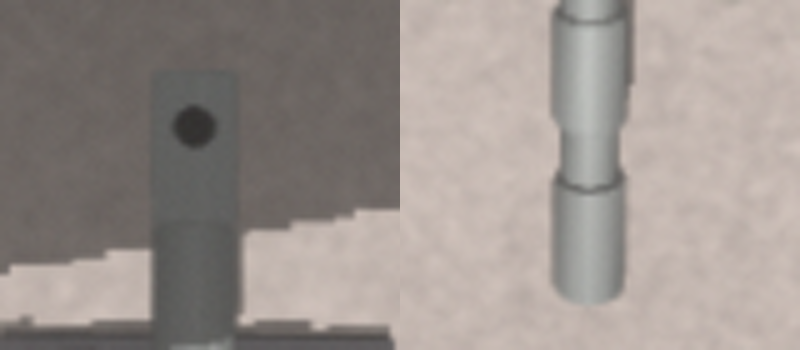

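Run:
```python
from h import *
s=load("w11"); 
c=np.array([.062,.998,0]); rest=np.array([549.8,213.,0])
for nm,p,z in [("tang end",(240+195/5,75+72/5),64),("hole",(240+194/5,75+127/5),64),("tangbase",(240+194/5,75+218/5),64),("inner end top",(240+189/5,255+290/5),67),("inner end low",(240+189/5,255+305/5),56),
  ("far base edge",(200+260/3.3,110+104/3.3),10),("near base edge",(200+140/3.3,110+462/3.3),10)]:
    P=atz(wray(p,s),z); print(nm,P.round(1),"along",((P-rest)@c).round(1),"x off",((P-rest)@[c[1],-c[0],0]).round(1))
# level: hole in scene/side + check
for n in ["scene","side"]:
    for k,y,h in [("in",-120,0),("tang",120,0)]:
        P=rest+c*y+[0,0,60+h]; print(n,k,proj(n,P).round(1))
for n,cc in [("side",(285,175)),("scene",(390,215))]:
    a=cv2.imread(f"pics/{n}11.png")
    for y in (-120,120):
        p=proj(n,rest+c*y+[0,0,60]); cv2.circle(a,(int(p[0]*8),int(p[1]*8)),8,(0,0,255),-1,shift=3)
    cv2.imwrite(f"pics/lv_{n}.png",cv2.resize(a[cc[1]-60:cc[1]+60,cc[0]-80:cc[0]+80],(640,480),interpolation=2))
a=[cv2.resize(cv2.imread(f"pics/lv_{n}.png"),(400,300)) for n in("side","scene")]; cv2.imwrite("pics/lv.png",np.hstack(a))
cv2.imwrite("pics/bin11.png",cv2.resize(cv2.imread("pics/scene11.png")[200:370,130:330],None,fx=3,fy=3))
```

```text
tang end [557.1 330.7  64. ] along 118.0 x off -0.1
hole [556.3 320.3  64. ] along 107.5 x off -0.2
tangbase [555.3 303.   64. ] along 90.2 x off -0.1
inner end top [542.2  95.9  67. ] along -117.4 x off -0.4
inner end low [541.4  84.2  56. ] along -129.1 x off -0.4
far base edge [553.6 277.7  10. ] along 64.8 x off -0.2
near base edge [502. 151.  10.] along -64.8 x off -43.8
scene in [344.  224.1]
scene tang [431.1 189.4]
side in [297.3 188.8]
side tang [259.5 145.1]
```

View pics/lv.png

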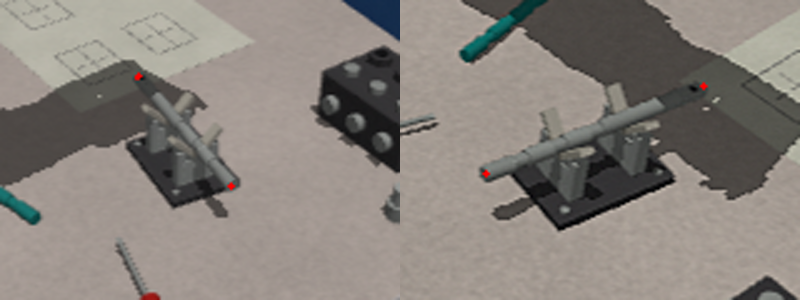

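View pics/bin11.png

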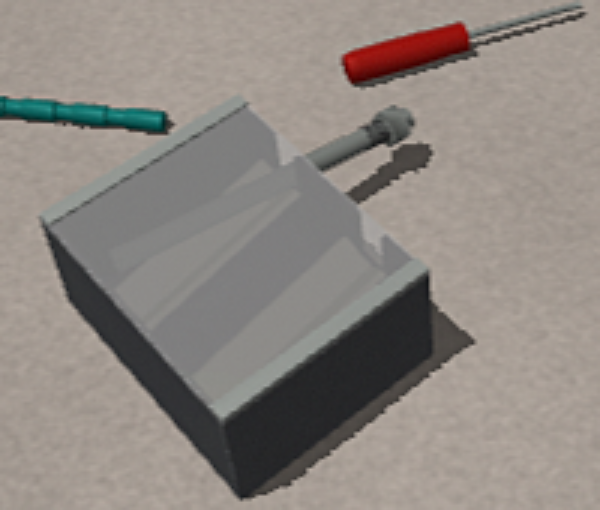

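Both spool ends fall on the predicted end points for a level, centred spool in both fixed cameras. The tie rod is still in its trough. Handing in.

```bash
python3 -c "
from plant import robot
print(robot.sign_off(), robot.read_state()['t'])"
```

```text
the job is handed in; nothing more can be done
the job is handed in; nothing more can be done
```

The valve spool now lies level and centred in both V-rests of the cradle, and the job was handed in at about 12 s of the 45 s allowed. I gripped it near y +70, drew it about 165 mm up along its slope until it was clear of the bin, and carried it over the cradle. There I let it tilt level in a loosened grip, on the far V first, and opened the fingers once both Vs carried it.

**Last checks**
- **Position:** along the rod, the spool is centred to about 1 mm or better. The tang end measured 118 mm from the centre and the tang base 90 mm, against 120 and 90 nominal. Sideways it is within 0.5 mm.
- **Level:** in the scene and side pictures both ends fell on the points predicted for a level, centred spool.
- **Forces:** my readings stayed below about 20 N, and the gripper is well clear with nothing touching.
- **Tie rod:** it is still in its trough and looks untouched.

**Readings that disagreed**
- **Tie rod height:** my first triangulation put the nut at z ≈ 46 mm, against about 82 mm expected. I did not resolve this, since that rod was left alone.
- **Finger opening:** it read about 14 mm on the 16 mm shaft, but the grip held without slip.

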